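# Set up a glaze colour check: reference tile in the slot, bead dish turned to face it

### The arm

A 6-joint arm with a two-finger parallel gripper is mounted at the origin on the work surface. World frame = base frame: x ahead of the robot, y to its left, z up, the work surface at z = 0. Lengths are in m, angles in rad, forces in N, time in s.
With the tool pointing down it reaches from about 0.3 to 0.775 m from the base axis. Payload 14.6 kg.
Tool frame: the origin (TCP) lies at the very end of the fingers, on their centre line; the grasp point (between the pads) lies 19 mm behind it; z points along the fingers, y is the line along which they close (so a half turn about z gives the same grasp; the last joint's range is limited). The gripper opens to 94 mm and grips with 3 to 60 N. Pads are 16 mm wide; open, the fingers measure 119 mm over their backs; the gripper's body (75 mm by 177 mm) begins 78 mm behind the grasp point.
Start: joints at [1.087, 0.3, 1.521, -0, 1.321, -0.067], TCP at [0.223, 0.503, 0.205] pointing down, gripper open.
Joint ranges: [-3.03, 3.03], [-0.79, 2.21], [0.23, 2.52], [-1.04, 4.18], [0, 3.07], [-2.55, 2.55]. Speed limits (rad/s): [2.22, 2.22, 2.57, 3.14, 3.14, 3.14].

### API

Orientations are given as [roll, pitch, yaw] about the fixed x, y, z axes, in that order (R = Rz(yaw) Ry(pitch) Rx(roll)).
In Python, from station import ctrl gives the robot as it stands.
- The arm moves only by the shell command python3 -m pendant 'ROWS' [OPENING] [FORCE]. ROWS is JSON, a list of rows, each a list of 2 entries, a list of its own where there are three numbers: the shift along the world's x, y, z in cm, then the turn about the world's z in rad. A call has 1 to 20 rows; each row shifts and turns the commanded pose from where the row before left it; what a row does not reach is not made up. A row lasts 1/12 s, in which the tool goes at most 41.7 mm and 7.16 degrees, less where a joint would pass 70% of its speed; a pose out of reach is approached as far as the arm can. A call is refused whole if a number of a shift passes 4.17 or a number of a turn 0.125, either way. A call with a gripper value outside its range is refused whole. OPENING is the opening, from 0 (shut) to 1 (fully open), set as the call begins (- or left out, the last holds). The fingers move at their own pace and stop on an object; FORCE is the grip in N (left out, the last holds). Time passes only in rows, so rows that do not move let the fingers close. It gives the time, the measured TCP pose, the force, the opening and the grip force at its end, in the units of the state.
- ctrl.get_obs(): the state, without advancing time (a new reading comes with each control period).
- ctrl.camera(name): name is "scene" or "top" or "wrist"; returns a dict with "color" (384x512x3 uint8, red, green, blue), "intrinsics" (3x3 intrinsics, pixels), "k1" (the pictures are not rectified: a ray, as slopes to the right and down, at radius r is drawn at 1 + k1 r^2 times it, then the intrinsics apply), "camera_from_world" (4x4, takes a point from world to camera coordinates). Camera axes: x right, y down, z forward; pixel columns grow to the right and rows downward; lengths in m; the calibration is good to about 2 mm. A picture is of the moment at which its call begins. There is no depth.
- ctrl.hand_in(): hands the job in; it is judged then, once.
The state is a dict: "time_s": time; "qpos": joint angles; "joint_vel": joint speeds; "tau": joint torques, N m; "ee_pos": TCP position; "eef_rot": TCP orientation; "force": force on the tool from outside, world axes, zero at the start; "moment": the same for the moment, N m; "grip_width": finger opening in m; "grip_force": force on a finger pad.
Only numpy, scipy, OpenCV 4.12 (cv2) and the standard library are available. Lean on these libraries where they do the work, as an engineer would, in place of code of your own. Each camera call takes 0.05 s, during which the arm holds its last target. There are 200 camera calls.

### The job

Take the green reference tile out of the wooden rack, slide it upright and fully home into the slot of the grey viewing stand, and let it go. Then take the bead dish by its steel strap, lift it straight up off its rubber seat and, once it is clear, turn it about a quarter turn until its blue pointer points straight at the green tile, keeping the dish level all the while so that the loose bead stays in the middle. Finish still holding the dish there, level and still, a few centimetres above its seat, and leave the red tile and the other pots where they are.

Things in the scene. Friction and masses are not known exactly. Their poses are not given: they have to be found in the camera images.
- green_tile: the glazed green reference tile (bare clay foot), a slab standing upright: 70 mm wide (own x), 10 mm thick (own y), 90 mm tall; 0.13 kg or so. Origin: centre of its underside. Either face may look at the dish. It is easiest gripped from above by its top edge, across the thickness.
- red_tile: a tile of the same size and axes, glazed brick red, in the other pocket of the rack; stays there.
- rack: fixed light wooden rack block, 210 mm (own x) by 50 mm by 35 mm tall, origin centre of its underside. Two pockets end to end along its x, centred 48 mm either side of the origin, 22 mm deep (floor 13 mm above the table), hold the two tiles upright; which tile is in which pocket varies. Tiles stand lengthwise along the rack's x, so their tops are 103 mm above the table.
- stand: fixed viewing stand: grey base board 130 mm (own x) by 300 mm (own y) by 10 mm thick, origin on the table. Its own y axis runs from the dish seat (95 mm towards -y) to the dark wooden slot block (95 mm towards +y).
- slot (a point): centre of the floor of the slot in the dark block of the stand, 20 mm above the table; same axes as the stand. The slot is 73 mm long (stand x) by 13 mm wide (stand y), 35 mm deep, with a 3 mm chamfered mouth 55 mm above the table; block 110 by 40 mm. A tile fully home has its origin here and its top 110 mm above the table.
- seat (a point): centre of the top of the round rubber seat (84 mm across) on the stand, 18 mm above the table, where the dish stands at the start; 190 mm from the slot.
- dish: shallow off-white bead dish, 152 mm across, 24 mm tall at the rim, about 0.35 kg; origin centre of its underside, z up. Its blue pointer, a 22 mm tab, sticks out of the rim along own +x. Inside, a flat spot 16 mm across, then a 7 degree slope. At the start the pointer is 75 to 105 degrees anticlockwise (from above) of the direction to the slot, so it must turn clockwise.
- strap (a point): middle of the dish's rigid steel strap, 105 mm above the dish's origin, same axes as the dish: a straight square bar along the dish's own y over its centre, 14 mm wide (x), 14 mm tall, 153 mm long, on flat uprights at y = +-74 mm. The place to grip, across x.
- bead_center (a point): centre of the loose glazed green bead, a 30 mm ball of 35 g lying in the dish's middle, its centre 23 mm above the dish's origin; it rolls freely if the dish tilts or jerks.
- bowl: upturned bisque bowl, 90 mm across, 62 mm tall, origin centre of its underside; leave alone.
- cup: clay cup, 68 mm across, 65 mm tall, origin centre of its underside; leave alone.
- beaker: small upturned bisque beaker, 60 mm across, 57 mm tall, origin centre of its underside; leave alone.

How it is judged:
By the outcome, as a careful person would: the job done as asked, in the order asked, and still so for the second after the job is handed in, while the arm keeps its last pose, push and grip.
It also fails if it takes over 54 s, if anything falls off the work surface, if the arm or the gripper's body presses on something with over 40 N, if the wrist force passes 120 N, or if a joint passes its speed limit or range.

## Working session

There is one attempt and no reset: what is moved stays moved. The work goes in short steps, Python scripts to look and compute and a shell command to move; the robot and the scene stay as the last step left them, time stands still between calls to the robot, and variables do not carry over. Pictures are saved under pics/ and viewed, at most 12 in all, crops included, and the job is handed in when it is done.

```bash
mkdir -p pics; ls
python3 - <<'E'
from station import ctrl
import cv2, numpy as np
o=ctrl.get_obs(); print({k:np.round(v,3) for k,v in o.items()})
for n in ("top","scene"):
    c=ctrl.camera(n); cv2.imwrite(f"pics/{n}0.png",c["color"][:,:,::-1]); print(n,c["intrinsics"],c["k1"],np.round(c["camera_from_world"],3))
E
```

```text
pics
{'time_s': np.float64(0.0), 'qpos': array([ 1.087,  0.3  ,  1.522,  0.   ,  1.321, -0.067]), 'joint_vel': array([-0.001,  0.001,  0.   , -0.002,  0.001,  0.   ]), 'tau': array([ 1.0000e-03, -5.3182e+01, -3.5272e+01,  7.1000e-02,  2.5000e-02,
       -0.0000e+00]), 'ee_pos': array([0.223, 0.503, 0.205]), 'eef_rot': array([-3.14 , -0.   ,  2.725]), 'force': array([ 0.392, -0.68 , -0.55 ]), 'moment': array([ 0.014, -0.013,  0.085]), 'grip_force': np.float64(0.0), 'grip_width': np.float64(0.094)}
top [[451.66691028   0.         254.96312889]
 [  0.         451.66691028 194.5732331 ]
 [  0.           0.           1.        ]] 0.010035425546867816 [[ 0.003 -1.    -0.014  0.057]
 [-0.985 -0.    -0.17   0.584]
 [ 0.17   0.014 -0.985  1.097]
 [ 0.     0.     0.     1.   ]]
scene [[395.66069531   0.         255.89529294]
 [  0.         395.66069531 196.09309652]
 [  0.           0.           1.        ]] -0.05261505685625139 [[ 0.544  0.839 -0.    -0.373]
 [ 0.466 -0.302 -0.832 -0.171]
 [-0.698  0.452 -0.555  1.289]
 [ 0.     0.     0.     1.   ]]
```

View pics/top0.png

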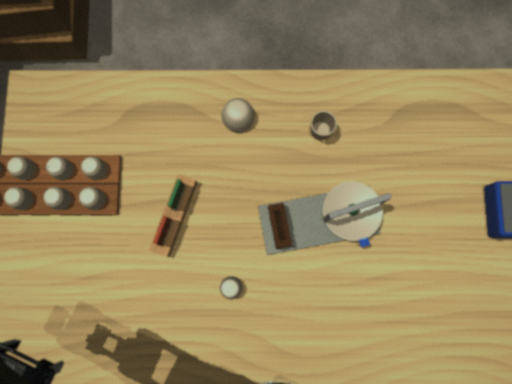

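View pics/scene0.png

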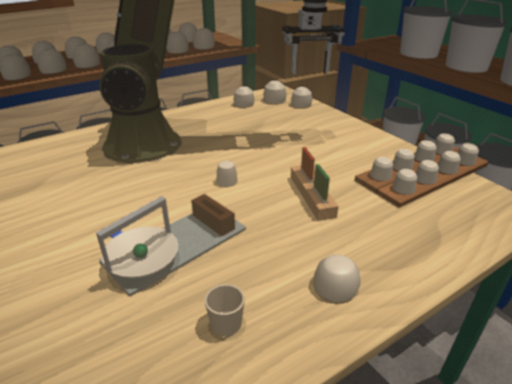

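The top view shows the green tile at about (176,194), the red tile at (162,232), the slot block at (280,226) and the dish at (352,211) with its pointer at (365,243). The scene view agrees, with the bead in the middle of the dish.

```bash
cat > h.py <<'E'
from station import ctrl
import cv2, numpy as np
def ray(c,uv):
    K=c["intrinsics"]; k=c["k1"]
    p=cv2.undistortPoints(np.array(uv,float).reshape(-1,1,2),K,np.array([k,0,0,0,0.])).reshape(-1,2)
    T=np.array(c["camera_from_world"]); R=T[:3,:3]
    return -R.T@T[:3,3], np.c_[p,np.ones(len(p))]@R
def onz(c,uv,z):
    o,d=ray(c,uv); return o+d*((z-o[2])/d[:,2])[:,None]
def hsv(c): return cv2.cvtColor(c["color"],cv2.COLOR_RGB2HSV)
def rect(m):
    cs=cv2.findContours(m.astype(np.uint8),cv2.RETR_EXTERNAL,cv2.CHAIN_APPROX_NONE)[0]
    b=max(cs,key=cv2.contourArea); return b.reshape(-1,2)
def rectw(P):
    (cx,cy),(w,h),a=cv2.minAreaRect((P[:,:2]*1000).astype(np.float32))
    if w<h: w,h,a=h,w,a+90
    return np.round([cx,cy,w,h,(a+90)%180-90],1)   # mm, long axis angle deg
E
python3 - <<'E'
from h import *
c=ctrl.camera("top"); H=hsv(c); h,s,v=[H[...,i].astype(int) for i in range(3)]
yy,xx=np.mgrid[:384,:512]
def box(x0,x1,y0,y1): return (xx>=x0)&(xx<=x1)&(yy>=y0)&(yy<=y1)
g=box(150,200,170,215)&(h>40)&(h<90)&(s>80)
print("tile top", rectw(onz(c,rect(g),.103)))
b=box(340,390,225,255)&(h>100)&(h<130)&(s>120)
p=rect(b); print("pointer",p.mean(0),onz(c,[p.mean(0)],.05))
print("slotblk HSV",H[226,280],"stand",H[220,310],"dish",H[225,345],"strap",H[212,352])
d=box(260,300,195,255)&(v<90)&(s>60)
print("block",rectw(onz(c,rect(d),.055)))
st=box(250,400,180,260)&(s<60)
print("dish c",onz(c,[[352,211]],.042))
z=c["color"][165:265,140:420,::-1]; cv2.imwrite("pics/z.png",cv2.resize(z,(800,286),interpolation=cv2.INTER_CUBIC))
E
```

```text
tile top [578.6 251.   66.3  14.9 -18.9]
pointer [363.95833333 242.        ] [[ 0.46423776 -0.2139774   0.05      ]]
slotblk HSV [ 14 146  49] stand [ 38  29 131] dish [ 22  56 179] strap [61 77 79]
block [504.6  -4.8 111.   42.8  10.7]
dish c [[ 0.54305703 -0.18860799  0.042     ]]
```

View pics/z.png

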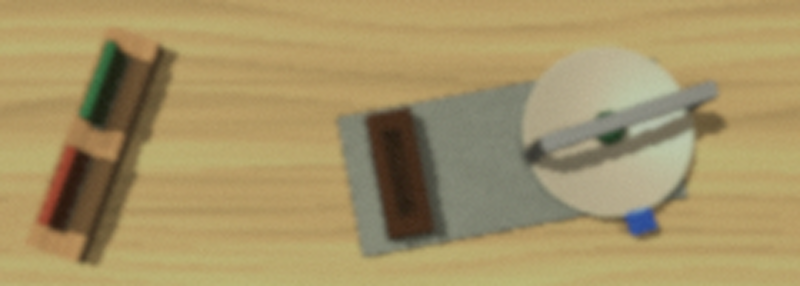

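The zoomed crop shows the green tile in the upper rack pocket, the slot groove in the dark block, the strap over the dish with the bead beneath it, and the pointer at the lower rim. I'm moving above the tile for a wrist look.

```bash
python3 -m pendant '[[[2.5,-1.8,0],0.006],[[2.5,-1.8,0],0.006],[[2.5,-1.8,0],0.006],[[2.5,-1.8,0],0.006],[[2.5,-1.8,0],0.006],[[2.5,-1.8,0],0.006],[[2.5,-1.8,0],0.006],[[2.5,-1.8,0],0.006],[[2.5,-1.8,0],0.006],[[2.5,-1.8,0],0.006],[[2.5,-1.8,0],0.006],[[2.5,-1.8,0],0.006],[[2.5,-1.8,0],0.006],[[2.5,-1.8,0],0.006],[[0.6,0,0],0],[[0,0,0],0],[[0,0,0],0]]' 1 20
python3 - <<'E'
from h import *
c=ctrl.camera("wrist"); cv2.imwrite("pics/w1.png",c["color"][:,:,::-1])
o=ctrl.get_obs(); print(o["ee_pos"],o["eef_rot"],o["time_s"])
E
```

```text
time_s: 1.57
ee_pos: [0.5782, 0.2513, 0.2049]
eef_rot: [-3.141, -0.001, 2.809]
force: [-0.3, -0.7, -0.3]
grip_width: 0.0943
grip_force: 0.0
[0.57784012 0.25167695 0.20525414] [-3.14143241e+00 -4.98139319e-04  2.80948793e+00] 1.6167
```

View pics/w1.png

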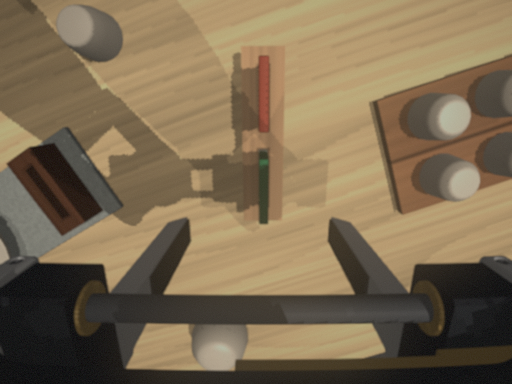

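The wrist view shows the green tile's top edge at about (264,188), in line with the red one, and the slot block at (55,188) with its dark slot.

Run:
```python
from h import *
c=ctrl.camera("wrist"); H=hsv(c); h,s,v=[H[...,i].astype(int) for i in range(3)]
yy,xx=np.mgrid[:384,:512]
def box(x0,x1,y0,y1): return (xx>=x0)&(xx<=x1)&(yy>=y0)&(yy<=y1)
g=box(250,280,140,230)&(h>40)&(h<95)&(s>60); P=rect(g)
print("green px",cv2.boundingRect(P)); print("green",rectw(onz(c,P,.103)))
r=box(250,280,40,140)&((h<8)|(h>172))&(s>100); P=rect(r)
print("red px",cv2.boundingRect(P)); print("red",rectw(onz(c,P,.103)))
for y in (165,185,205): print(c["color"][y,254:276].tolist())
d=box(0,120,130,240)&(v<80)&(s>60)
P=rect(d); print("block px",cv2.boundingRect(P),rectw(onz(c,P,.055)))
print("cam",np.round(ray(c,[[256,192]])[0],3))
```

```text
green px (259, 159, 9, 12)
green [553.9 264.   11.1   8.  -19. ]
red px (259, 57, 9, 75)
red [491.  285.3  66.9   7.7 -18.6]
[[93, 73, 56], [91, 73, 53], [89, 71, 52], [87, 72, 51], [78, 76, 54], [68, 86, 57], [66, 92, 62], [65, 90, 61], [66, 91, 62], [63, 82, 57], [61, 80, 53], [63, 79, 54], [60, 74, 51], [69, 72, 49], [96, 81, 59], [124, 97, 71], [141, 110, 81], [148, 115, 85], [148, 117, 86], [149, 117, 85], [148, 117, 85], [149, 117, 84]]
[[93, 76, 57], [95, 75, 56], [92, 74, 52], [88, 73, 52], [76, 67, 48], [64, 64, 45], [57, 63, 43], [57, 63, 44], [59, 64, 45], [59, 64, 46], [59, 64, 44], [59, 63, 45], [57, 62, 42], [71, 67, 48], [101, 83, 58], [132, 104, 76], [148, 116, 85], [151, 119, 87], [150, 118, 86], [152, 120, 87], [152, 120, 87], [151, 118, 85]]
[[122, 96, 71], [129, 101, 75], [128, 101, 75], [114, 92, 67], [94, 80, 59], [71, 69, 49], [62, 67, 46], [61, 64, 44], [62, 67, 46], [63, 67, 49], [63, 67, 48], [62, 67, 46], [61, 64, 44], [76, 71, 50], [108, 89, 66], [137, 107, 78], [152, 119, 86], [152, 120, 88], [155, 122, 89], [153, 120, 87], [154, 121, 88], [154, 122, 88]]
block px (8, 144, 94, 91) [505.   11.1 106.7  68.2  10.6]
cam [0.504 0.277 0.384]
```

Run:
```python
from h import *
c=ctrl.camera("wrist"); a=c["color"].astype(int)
m=np.zeros(a.shape[:2],bool); m[140:232,248:280]=(a[...,1]-a[...,0])[140:232,248:280]>1
P=rect(cv2.morphologyEx(m.astype(np.uint8),cv2.MORPH_CLOSE,np.ones((5,5))))
print(cv2.boundingRect(P),rectw(onz(c,P,.103)))
# slot: darkest interior of block
q=cv2.resize(c["color"][110:240,0:130,::-1],None,fx=4,fy=4,interpolation=cv2.INTER_CUBIC); cv2.imwrite("pics/blk.png",cv2.convertScaleAbs(q,alpha=2))
```

```text
(258, 154, 10, 69) [577.8 255.6  72.1   9.  -18.6]
```

View pics/blk.png

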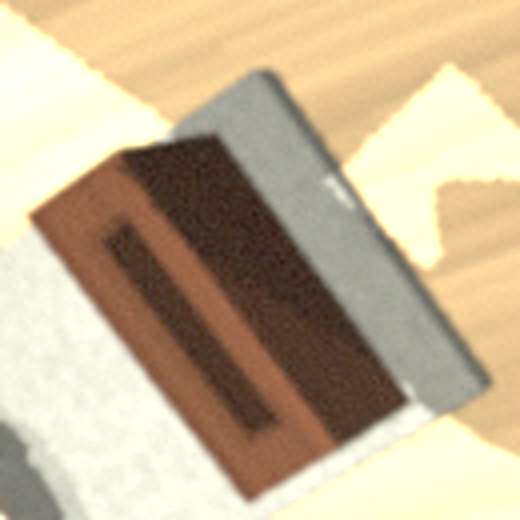

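The enlarged wrist crop shows the block's top face, centred at about (185,327) in the crop, with the slot groove parallel to it. Next I descend on the tile and grip it.

```bash
python3 -m pendant '[[[0.1,0.35,-1],0.005],[[0,0,-2],0],[[0,0,-2],0],[[0,0,-2],0],[[0,0,-2],0],[[0,0,-2],0],[[0,0,-1.6],0],[[0,0,-1.2],0],[[0,0,0],0],[[0,0,0],0]]' 1 30; python3 -m pendant '[[[0,0,0],0],[[0,0,0],0],[[0,0,0],0],[[0,0,0],0],[[0,0,0],0],[[0,0,0],0],[[0,0,0],0],[[0,0,0],0],[[0,0,0],0],[[0,0,0],0]]' 0 30
```

```text
time_s: 2.55
ee_pos: [0.5794, 0.2548, 0.0673]
eef_rot: [-3.141, -0.0, 2.814]
force: [0.4, 0.5, 0.4]
grip_width: 0.0939
grip_force: 0.0
time_s: 3.38
ee_pos: [0.5796, 0.2544, 0.0674]
eef_rot: [-3.142, -0.0, 2.814]
force: [-0.1, -0.6, 0.4]
grip_width: 0.0307
grip_force: 0.0
```

```bash
python3 -m pendant '[[[0,0,0],0],[[0,0,0],0],[[0,0,0],0],[[0,0,0],0],[[0,0,0],0],[[0,0,0],0]]' 0 30;  python3 -m pendant '[[[0,0,0.3],0],[[0,0,0.5],0],[[0,0,0.8],0],[[0,0,1.2],0],[[0,0,1.6],0],[[0,0,2],0],[[0,0,2],0],[[0,0,2],0],[[0,0,1],0],[[0,0,0],0]]'
```

```text
time_s: 3.88
ee_pos: [0.5796, 0.2544, 0.0674]
eef_rot: [-3.141, -0.0, 2.814]
force: [0.2, 0.4, -0.8]
grip_width: 0.01
grip_force: 30.0
time_s: 4.72
ee_pos: [0.5805, 0.2547, 0.1847]
eef_rot: [3.139, 0.004, 2.814]
force: [-0.2, 0.7, -1.6]
grip_width: 0.0098
grip_force: 30.0
```

```bash
python3 -m pendant '[[[-0.7,-1.75,0],0.0425],[[-0.7,-1.75,0],0.0425],[[-0.7,-1.75,0],0.0425],[[-0.7,-1.75,0],0.0425],[[-0.7,-1.75,0],0.0425],[[-0.7,-1.75,0],0.0425],[[-0.7,-1.75,0],0.0425],[[-0.7,-1.75,0],0.0425],[[-0.7,-1.75,0],0.0425],[[-0.7,-1.75,0],0.0425],[[-0.7,-1.75,0],0.0425],[[-0.7,-1.75,0],0.0425],[[0,0,0],0],[[0,0,0],0],[[0,0,0],0],[[0,0,0],0]]'
python3 - <<'E'
from h import *
c=ctrl.camera("wrist"); cv2.imwrite("pics/w2.png",c["color"][:,:,::-1])
print(ctrl.get_obs()["eef_rot"])
E
```

```text
time_s: 6.05
ee_pos: [0.4957, 0.045, 0.1811]
eef_rot: [3.141, -0.0, -2.959]
force: [0.2, 0.3, -0.5]
grip_width: 0.0098
grip_force: 30.0
[ 3.14147576e+00 -3.64313961e-04 -2.95913733e+00]
```

View pics/w2.png

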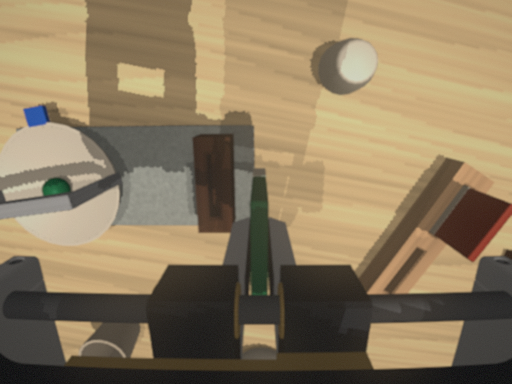

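The wrist view shows the tile held at (260,230), the slot block at (194–235, 135–232) with its groove near column 214, and the dish at left with its pointer at (36,115). I'll enlarge the region around block and tile.

Run:
```python
from h import *
c=ctrl.camera("wrist"); np.savez("w2.npz",**{k:np.array(v) for k,v in c.items()})
q=cv2.resize(c["color"][120:260,170:290,::-1],None,fx=4.25,fy=4.25,interpolation=cv2.INTER_CUBIC); cv2.imwrite("pics/w2z.png",cv2.convertScaleAbs(q,alpha=2.2))
```

```text
(no output)
```

View pics/w2z.png

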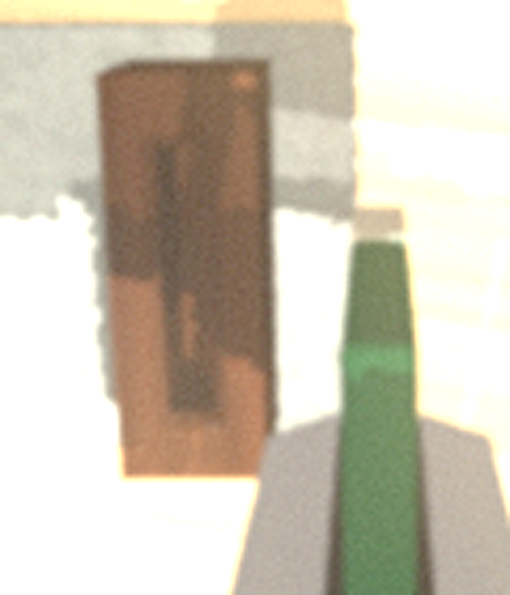

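Run:
```python
from h import *
c=dict(np.load("w2.npz"))
T=c["camera_from_world"]; print("cam",np.round(ray(c,[[256,192]])[0],3),"axis",np.round(T[2,:3],2))
yaw=-2.959+np.pi; ex=np.array([np.cos(yaw),np.sin(yaw)]); ey=np.array([-ex[1],ex[0]])
f=lambda l:[[170+u/4.25,120+v/4.25] for u,v in l]
tcp=np.array([.4957,.045])
def show(n,l,z):
    W=onz(c,f(l),z)[:,:2]; print(n,np.round(1000*W,1).tolist(),"rel tcp x,y",np.round(1000*(W-tcp)@np.c_[ex,ey],1).tolist())
show("block corners",[(98,75),(130,60),(268,60),(272,440),(268,475),(124,475)],.055)
show("slot",[(155,145),(178,145),(172,410),(218,410)],.055)
show("slot bottom",[(155,145),(178,145),(172,410),(218,410)],.02)
show("tile bottom",[(357,208),(403,208),(357,238),(405,238)],.1267)
show("tile top edge",[(345,370),(412,370),(345,345),(412,345)],.2167)
show("stand end",[(353,25),(353,180)],.01)
```

```text
cam [0.418 0.031 0.36 ] axis [ 0.26  0.05 -0.96]
block corners [[458.0, -32.8], [452.9, -25.4], [446.8, 8.4], [546.4, 25.4], [556.7, 25.9], [564.0, -12.7]] rel tcp x,y [[-51.2, -69.7], [-54.9, -61.5], [-54.8, -27.1], [46.3, -28.5], [56.6, -29.8], [56.7, -69.2]]
slot [[472.8, -16.4], [471.8, -10.7], [542.8, -2.4], [540.5, 9.8]] rel tcp x,y [[-33.6, -56.2], [-33.6, -50.4], [37.7, -55.1], [37.7, -42.8]]
slot bottom [[479.1, -21.8], [477.9, -15.4], [557.1, -6.2], [554.5, 7.4]] rel tcp x,y [[-28.5, -62.7], [-28.5, -56.2], [51.1, -61.5], [51.0, -47.7]]
tile bottom [[465.2, 35.3], [463.5, 44.1], [471.1, 36.4], [469.4, 45.6]] rel tcp x,y [[-31.8, -4.0], [-31.8, 5.0], [-25.8, -4.0], [-25.8, 5.4]]
tile top edge [[467.6, 35.7], [466.1, 43.9], [464.4, 35.1], [462.9, 43.3]] rel tcp x,y [[-29.3, -4.1], [-29.3, 4.3], [-32.6, -4.0], [-32.6, 4.3]]
stand end [[437.0, 27.1], [480.6, 35.0]] rel tcp x,y [[-61.0, -6.9], [-16.7, -7.1]]
```

Run:
```python
from h import *
from scipy.spatial.transform import Rotation as Ro
c=dict(np.load("w2.npz"))
def tool(p,e):
    M=np.eye(4);M[:3,:3]=Ro.from_euler("xyz",e).as_matrix();M[:3,3]=p;return M
C=c["camera_from_world"]@tool([.4957,.045,.1811],[3.1415,0,-2.9591])
d=dict(c); d["camera_from_world"]=C@np.linalg.inv(tool([.57784,.25168,.20525],[-3.1414,-.0005,2.8095]))
f=lambda l:[[u/4,110+v/4] for u,v in l]
yaw=-2.959+np.pi; ex=np.array([np.cos(yaw),np.sin(yaw)]); ey=np.array([-ex[1],ex[0]]); A=np.c_[ex,ey]
for n,l,z in (("block",[(30,215),(122,152),(340,440),(250,500)],.055),("slot",[(118,222),(105,240),(275,420),(250,435)],.055),("standend",[(262,70),(490,382)],.01)):
    W=onz(d,f(l),z)[:,:2]; print(n,np.round(1000*W.mean(0),1),np.round(1000*(W-[.4957,.045])@A,1).tolist())
```

```text
block [508.   -1.9] [[-50.0, -68.4], [-49.4, -29.3], [56.1, -27.9], [57.6, -67.7]]
slot [508.1  -1.5] [[-33.8, -44.7], [-31.7, -52.2], [40.4, -42.2], [40.3, -52.8]]
standend [499.7  43.2] [[-59.0, -3.7], [66.3, -1.3]]
```

```bash
python3 -m pendant '[[[0.1,-0.8,0],0],[[0.15,-1.2,0],0],[[0.2,-1.2,-1],0],[[0.2,-1,-1],0],[[0.1,-0.65,-1],0],[[0,0,-1.2],0],[[0,0,-1],0],[[0,0,-0.8],0],[[0,0,0],0],[[0,0,0],0],[[0,0,0],0]]'
python3 - <<'E'
from h import *
c=ctrl.camera("scene"); q=c["color"][130:290,140:300,::-1]; cv2.imwrite("pics/s2.png",cv2.resize(q,None,fx=3.75,fy=3.75,interpolation=cv2.INTER_CUBIC))
print(ctrl.get_obs()["eef_rot"])
E
```

```text
time_s: 7.07
ee_pos: [0.5034, -0.004, 0.1219]
eef_rot: [-3.141, 0.001, -2.959]
force: [0.2, -1.1, -1.3]
grip_width: 0.0099
grip_force: 30.0
[-3.14131387e+00  9.16501888e-04 -2.95910523e+00]
```

View pics/s2.png

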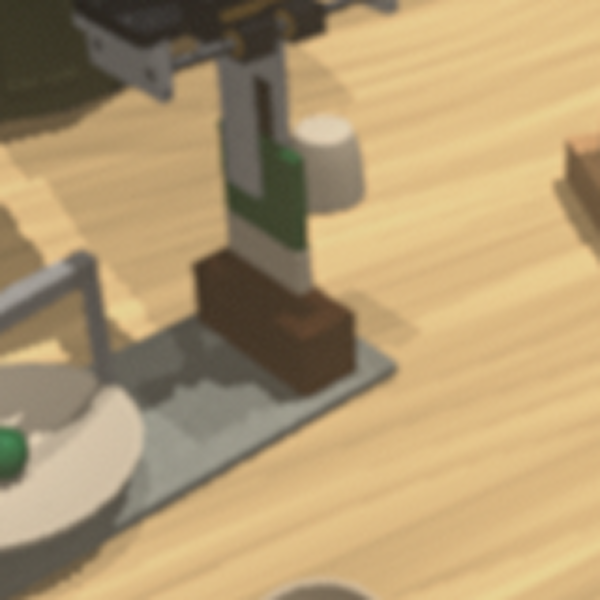

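The scene crop shows the tile upright just above the block, its lower edge running from about (230,240) to (312,293), centred over the slot. I'll lower it gently.

```bash
python3 -m pendant '[[[0,0,-0.4],0],[[0,0,-0.4],0],[[0,0,-0.4],0],[[0,0,-0.4],0],[[0,0,-0.4],0],[[0,0,-0.3],0],[[0,0,0],0],[[0,0,0],0]]'
```

```text
time_s: 7.78
ee_pos: [0.5037, -0.0041, 0.0981]
eef_rot: [-3.141, 0.001, -2.959]
force: [6.2, -0.2, -4.5]
grip_width: 0.0098
grip_force: 30.0
```

```bash
python3 -m pendant '[[[0.1,0.02,0],0],[[0,0,0],0],[[0,0,0],0]]';  python3 -m pendant '[[[0,0,-0.4],0],[[0,0,-0.4],0],[[0,0,-0.4],0],[[0,0,0],0],[[0,0,0],0]]'
```

```text
time_s: 8.03
ee_pos: [0.504, -0.0039, 0.0981]
eef_rot: [3.141, -0.001, -2.959]
force: [2.6, 0.1, -3.0]
grip_width: 0.0098
grip_force: 30.0
time_s: 8.45
ee_pos: [0.504, -0.0039, 0.086]
eef_rot: [3.141, -0.001, -2.959]
force: [1.5, 0.5, -2.3]
grip_width: 0.0096
grip_force: 30.0
```

Now the last 12 mm to the slot floor.

```bash
python3 -m pendant '[[[0.03,0,-0.4],0],[[0,0,-0.3],0],[[0,0,-0.2],0],[[0,0,0],0],[[0,0,0],0]]';  python3 -m pendant '[[[0,0,-0.15],0],[[0,0,-0.1],0],[[0,0,-0.1],0],[[0,0,0],0],[[0,0,0],0]]'
```

```text
time_s: 8.87
ee_pos: [0.5043, -0.0039, 0.0773]
eef_rot: [3.141, -0.001, -2.959]
force: [0.3, 0.1, -1.2]
grip_width: 0.0098
grip_force: 30.0
time_s: 9.28
ee_pos: [0.5045, -0.0039, 0.0743]
eef_rot: [-3.142, 0.0, -2.959]
force: [-2.6, -0.1, 4.4]
grip_width: 0.0098
grip_force: 30.0
```

```bash
python3 -m pendant '[[[0,0,0],0],[[0,0,0],0],[[0,0,0],0],[[0,0,0],0],[[0,0,0],0],[[0,0,0],0],[[0,0,0],0],[[0,0,0],0]]' 0.6 30; python3 -m pendant '[[[0,0,0.5],0],[[0,0,1],0],[[0,0,1.5],0],[[0,0,2],0],[[0,0,2],0],[[0,0,2],0],[[0,0,2],0],[[0,0,1.5],0],[[0,0,0.5],0],[[0,0,0],0]]' 1 30
python3 - <<'E'
from h import *
c=ctrl.camera("top")
f=lambda l:[[140+u/2.857,165+v/2.86] for u,v in l]
S=onz(c,f([(533,152),(718,88)]),.13)[:,:2]*1000; print("strap",S.mean(0),np.linalg.norm(S[1]-S[0]),np.degrees(np.arctan2(*(S[1]-S[0])[::-1])))
I=cv2.imread("pics/top0.png"); H=cv2.cvtColor(I,cv2.COLOR_BGR2HSV)
m=np.zeros(I.shape[:2],np.uint8); m[175:250,315:395]=((H[...,2]>130)&(H[...,1]<100)&(H[...,0]<32))[175:250,315:395]
p=rect(m); (e,ax,a)=cv2.fitEllipse(cv2.convexHull(p)); print("dish px",e,ax); D=onz(c,[e],.042)[0,:2]*1000
b=onz(c,[[363.96,242]],.036)[0,:2]*1000; print("dish",D,"pointer",b,np.degrees(np.arctan2(*(b-D)[::-1]))%360,np.linalg.norm(b-D))
E
```

```text
time_s: 9.95
ee_pos: [0.5045, -0.0039, 0.0739]
eef_rot: [-3.142, -0.0, -2.959]
force: [1.0, -0.3, 0.9]
grip_width: 0.0556
grip_force: 0.0
time_s: 10.78
ee_pos: [0.5049, -0.0039, 0.2055]
eef_rot: [-3.141, 0.003, -2.959]
force: [-0.9, -0.0, 0.1]
grip_width: 0.0942
grip_force: 0.0
strap [ 540.7384052  -187.57096632] 161.9598385734933 -70.86352269522467
dish px (351.2812805175781, 199.67172241210938) (39.32834243774414, 78.1353530883789)
dish [ 572.15330911 -187.76881998] pointer [ 465.17980647 -217.14095733] 195.35355428547044 110.93264947181163
```

Strap middle at about (540,-189) mm, running at about -71°; the tile is released. Next I move over the strap.

```bash
python3 -m pendant '[[[0.3,-1.54,0],-0.118],[[0.3,-1.54,0],-0.118],[[0.3,-1.54,0],-0.118],[[0.3,-1.54,0],-0.118],[[0.3,-1.54,0],-0.118],[[0.3,-1.54,0],-0.118],[[0.3,-1.54,0],-0.118],[[0.3,-1.54,0],-0.118],[[0.3,-1.54,0],-0.118],[[0.3,-1.54,0],-0.118],[[0.3,-1.54,0],-0.118],[[0.2,-1.54,0],-0.118],[[0,0,0],0],[[0,0,0],0],[[0,0,0],0]]'
python3 - <<'E'
from h import *
c=ctrl.camera("wrist"); np.savez("w3.npz",**{k:np.array(v) for k,v in c.items()})
cv2.imwrite("pics/w3.png",cv2.resize(cv2.convertScaleAbs(c["color"][:,:,::-1],alpha=1.5),(800,600),interpolation=cv2.INTER_CUBIC))
o=ctrl.get_obs(); print(o["ee_pos"],o["eef_rot"])
E
```

```text
time_s: 12.08
ee_pos: [0.5392, -0.188, 0.2032]
eef_rot: [-3.141, -0.001, 1.911]
force: [1.2, 0.2, 0.8]
grip_width: 0.0944
grip_force: 0.0
[ 0.53926976 -0.18789277  0.20347453] [-3.14103134e+00 -6.89188357e-04  1.91097676e+00]
```

View pics/w3.png

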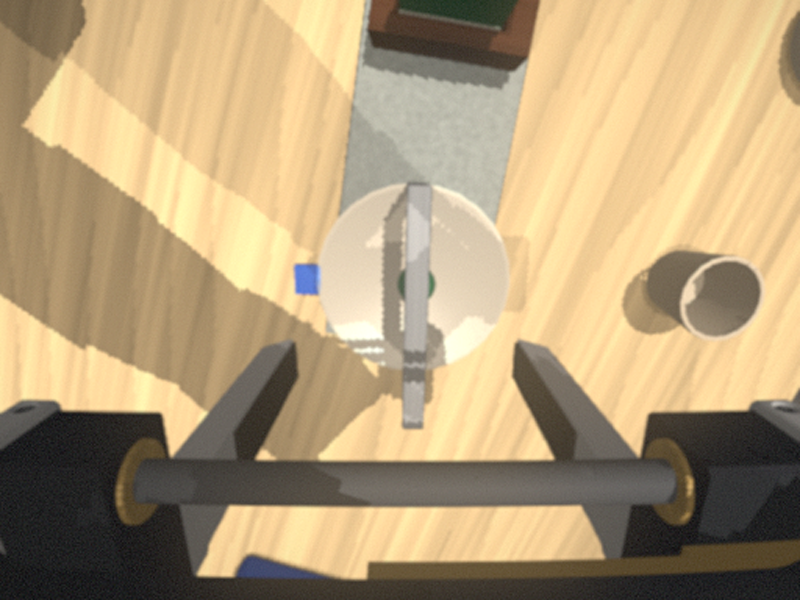

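The picture shows the strap between the fingers, its ends at about (419,183) and (413,427) in the 800-wide picture. The bead sits under the strap at (416,284), the pointer is at (307,279) and the tile stands home at the top, (455,10).

Run:
```python
from h import *
c=dict(np.load("w3.npz")); g=lambda l:[[u*.64,v*.64] for u,v in l]
S=onz(c,g([(419.5,183),(413,427)]),.13)[:,:2]*1000; d=S[0]-S[1]
print("strap mid",S.mean(0),np.linalg.norm(d),"dir",np.degrees(np.arctan2(d[1],d[0])))
p=onz(c,g([(307,279)]),.036)[0,:2]*1000; b=onz(c,g([(416,284)]),.041)[0,:2]*1000
print("pointer",p,"bead",b)
M=S.mean(0); print("ptr ang",np.degrees(np.arctan2(*(p-M)[::-1]))%360,"to slot",np.degrees(np.arctan2(-3.9-M[1],504.5-M[0])))
```

```text
strap mid [ 546.0261876  -188.61889148] 151.54669977412794 dir 108.45274668380435
pointer [ 466.27302693 -217.42118551] bead [ 549.15521786 -191.11249073]
ptr ang 199.85682961405186 to slot 102.66988372481346
```

```bash
python3 -m pendant '[[[0.3,-0.05,-0.5],-0.01],[[0.25,-0.05,-1],-0.008],[[0,0,-1.5],0],[[0,0,-1.5],0],[[0,0,-1.5],0],[[0,0,-1.5],0],[[0,0,-1.5],0],[[0,0,-0.9],0],[[0,0,0],0],[[0,0,0],0],[[0,0,0],0],[[0,0,0],0],[[0,0,0],0]]' 0.32 30
python3 - <<'E'
from h import *
c=ctrl.camera("wrist"); np.savez("w4.npz",**{k:np.array(v) for k,v in c.items()})
cv2.imwrite("pics/w4.png",cv2.resize(cv2.convertScaleAbs(c["color"][90:330,100:412,::-1],alpha=1.8),(780,600),interpolation=cv2.INTER_CUBIC))
o=ctrl.get_obs(); print(o["ee_pos"],o["eef_rot"],o["grip_width"])
E
```

```text
time_s: 13.22
ee_pos: [0.5453, -0.1898, 0.1057]
eef_rot: [3.141, 0.001, 1.89]
force: [-0.3, -0.3, 0.5]
grip_width: 0.0304
grip_force: 0.0
[ 0.54518511 -0.18979074  0.10556701] [3.14081091e+00 6.77385764e-04 1.88975913e+00] 0.029997820335724828
```

View pics/w4.png

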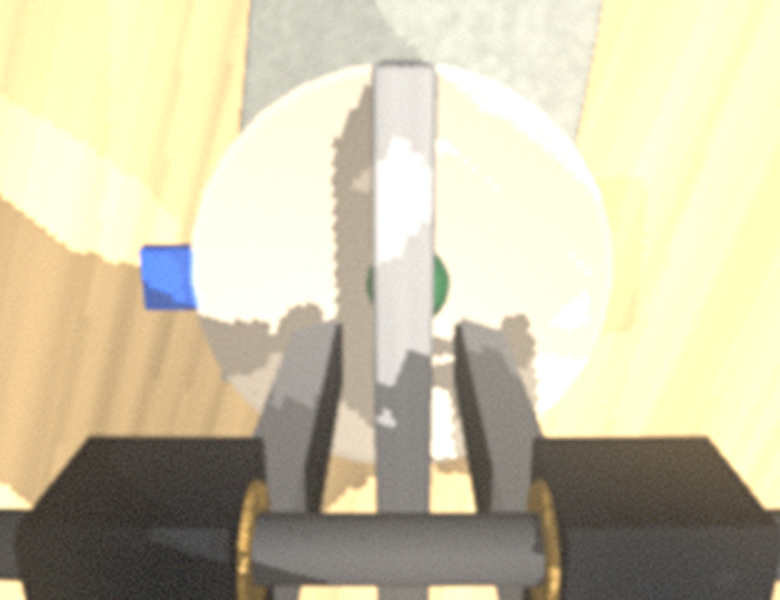

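The crop shows the strap (columns 375–432) midway between the fingertips (343 and 456) and parallel to them, with the bead central. I'll close on it.

```bash
python3 -m pendant '[[[0.05,0,-0.15],0],[[0,0,0],0],[[0,0,0],0],[[0,0,0],0],[[0,0,0],0],[[0,0,0],0],[[0,0,0],0]]' 0 50;  python3 -m pendant '[[[0,0,0.03],0],[[0,0,0.08],0],[[0,0,0.12],0],[[0,0,0.16],0],[[0,0,0.2],0],[[0,0,0.22],0],[[0,0,0.22],0],[[0,0,0.22],0],[[0,0,0.22],0],[[0,0,0.22],0],[[0,0,0.22],0],[[0,0,0.22],0],[[0,0,0.22],0],[[0,0,0.22],0],[[0,0,0.22],0],[[0,0,0.18],0],[[0,0,0.12],0],[[0,0,0.06],0],[[0,0,0],0],[[0,0,0],0]]'
python3 - <<'E'
from h import *
o=ctrl.get_obs(); print(o["ee_pos"],o["eef_rot"],o["force"],o["moment"])
c=ctrl.camera("wrist"); np.savez("w5.npz",**{k:np.array(v) for k,v in c.items()})
a=c["color"].astype(int); m=np.zeros(a.shape[:2],np.uint8); m[150:250,200:330]=((a[...,1]-a[...,0]>12))[150:250,200:330]
P=rect(m); print("bead px",cv2.boundingRect(P))
m=((a[...,2]-a[...,0])>40)&(np.mgrid[:384,:512][1]<200); print("ptr px",cv2.boundingRect(rect(m)))
E
```

```text
time_s: 13.85
ee_pos: [0.5454, -0.1897, 0.1034]
eef_rot: [-3.142, -0.0, 1.89]
force: [0.3, 0.0, -2.0]
grip_width: 0.0136
grip_force: 50.0
time_s: 15.52
ee_pos: [0.5454, -0.1897, 0.1349]
eef_rot: [-3.141, -0.0, 1.89]
force: [0.0, 0.8, -3.3]
grip_width: 0.0134
grip_force: 50.0
[ 0.54541282 -0.189676    0.13486524] [-3.14149396e+00 -7.98560561e-05  1.88979038e+00] [ 0.02865893  0.83029247 -3.3261137 ] [-0.04360898  0.0370683  -0.05386108]
bead px (272, 193, 6, 24)
ptr px (155, 190, 20, 24)
```

Lifted 31 mm, level, with the bead central. Next is the clockwise turn of about 1.69 rad, ramped.

```bash
python3 -m pendant '[[[0,0,0],-0.01],[[0,0,0],-0.02],[[0,0,0],-0.03],[[0,0,0],-0.04],[[0,0,0],-0.05],[[0,0,0],-0.05],[[0,0,0],-0.05],[[0,0,0],-0.05],[[0,0,0],-0.05],[[0,0,0],-0.05],[[0,0,0],-0.05],[[0,0,0],-0.05],[[0,0,0],-0.05],[[0,0,0],-0.05],[[0,0,0],-0.05],[[0,0,0],-0.05],[[0,0,0],-0.05],[[0,0,0],-0.05],[[0,0,0],-0.05],[[0,0,0],-0.05]]'; python3 -m pendant '[[[0,0,0],-0.05],[[0,0,0],-0.05],[[0,0,0],-0.05],[[0,0,0],-0.05],[[0,0,0],-0.05],[[0,0,0],-0.05],[[0,0,0],-0.05],[[0,0,0],-0.05],[[0,0,0],-0.05],[[0,0,0],-0.05],[[0,0,0],-0.05],[[0,0,0],-0.05],[[0,0,0],-0.05],[[0,0,0],-0.04],[[0,0,0],-0.03],[[0,0,0],-0.03],[[0,0,0],-0.02],[[0,0,0],-0.01],[[0,0,0],-0.01],[[0,0,0],0]]'; python3 -m pendant '[[[0,0,0],0],[[0,0,0],0],[[0,0,0],0],[[0,0,0],0],[[0,0,0],0],[[0,0,0],0]]'
python3 - <<'E'
from h import *
c=ctrl.camera("wrist"); np.savez("w6.npz",**{k:np.array(v) for k,v in c.items()})
s=ctrl.camera("scene"); np.savez("s6.npz",**{k:np.array(v) for k,v in s.items()})
A=cv2.resize(cv2.convertScaleAbs(c["color"][:,:,::-1],alpha=1.5),(440,330)); B=cv2.resize(s["color"][130:320,60:300,::-1],(417,330),interpolation=cv2.INTER_CUBIC)
q=np.hstack([A,B])[:,:]; q=cv2.resize(q,(800,308)); cv2.imwrite("pics/f6.png",q)
o=ctrl.get_obs(); print(o["ee_pos"],o["eef_rot"],o["force"])
E
```

```text
time_s: 17.23
ee_pos: [0.5454, -0.1897, 0.1349]
eef_rot: [-3.141, 0.0, 0.986]
force: [-0.8, 0.3, -2.8]
grip_width: 0.0135
grip_force: 50.0
time_s: 18.9
ee_pos: [0.5455, -0.1897, 0.1349]
eef_rot: [-3.142, -0.0, 0.199]
force: [-0.9, -0.1, -3.5]
grip_width: 0.0136
grip_force: 50.0
time_s: 19.4
ee_pos: [0.5454, -0.1897, 0.1349]
eef_rot: [-3.142, -0.0, 0.2]
force: [-0.1, -0.8, -4.2]
grip_width: 0.0137
grip_force: 50.0
[ 0.54545957 -0.18971822  0.1349645 ] [ 3.14155102e+00 -2.43172198e-05  1.99830217e-01] [ 0.07762546  0.00745691 -3.34682715]
```

View pics/f6.png

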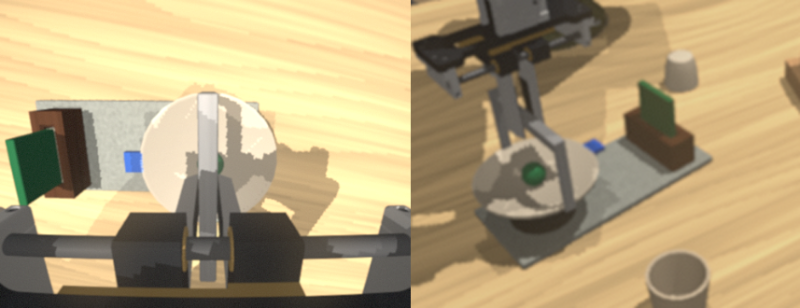

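The picture shows the tile upright in the block, the pointer between dish and tile facing it, and the bead central. I'll check the bearing numerically once.

Run:
```python
from h import *
c=dict(np.load("w6.npz")); a=c["color"].astype(int); X=np.mgrid[:384,:512][1]
P=rect(((a[...,2]-a[...,0])>40)&(X<230)); M=cv2.moments(P.reshape(-1,1,2)); u=[M["m10"]/M["m00"],M["m01"]/M["m00"]]
p=onz(c,[u],.067)[0,:2]*1000; D=np.array([545.4,-189.7])
an=lambda q:np.degrees(np.arctan2(*(np.array(q)-D)[::-1]))
T=rect(((a[...,1]-a[...,0])>12)&(X<90)); W=onz(c,T,.11)
print("ptr",u,p,an(p)," tile slot bearing",an([504.5,-3.9])," tile blob px",cv2.boundingRect(T))
# tile top corners via scene camera: height check
s=dict(np.load("s6.npz")); b=s["color"].astype(int); m=np.zeros(b.shape[:2],bool); m[165:225,190:240]=((b[...,1]-b[...,0])>12)[165:225,190:240]
Q=rect(m); t=Q[Q[:,1].argmin()]; print("scene tile top px",t,cv2.boundingRect(Q))
K=s["intrinsics"];Tm=s["camera_from_world"]
R=cv2.Rodrigues(Tm[:3,:3])[0]; y=np.radians(10.46); e=np.array([np.cos(y),np.sin(y),0])
pts=np.array([np.array([.5045,-.0039,z])+x*e for z in(.055,.110) for x in(-.035,.035)])
print(np.round(cv2.projectPoints(pts,R,Tm[:3,3],K,np.array([float(s["k1"]),0,0,0,0]))[0].reshape(-1,2),1).tolist())
```

```text
ptr [165.6145631067961, 201.5074433656958] [ 526.50233638 -106.73525229] 102.83186948389078  tile slot bearing 102.41447762811715  tile blob px (7, 161, 69, 96)
scene tile top px [202 180] (201, 180, 20, 13)
[[202.1, 198.2], [221.0, 210.9], [200.3, 178.0], [219.8, 190.2]]
```

```bash
python3 -c "
from station import ctrl
print(ctrl.hand_in())"
```

```text
the job is handed in; nothing more can be done
None
```

I handed the job in at about 19.5 s: the green tile stands upright and fully home in the slot, released. The dish is held level and still about 31 mm above its seat, its pointer within about 1° of the tile and the bead in the middle. The red tile and the pots were not touched.

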